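Check the emergency stop: press it in, twist it free, reset

TASK

Test the bench's emergency stop: push the red mushroom button on the yellow box all the way in so that it stays latched, and take your finger off it; then, pushing sideways on one of its wings, turn it clockwise (as its arrows show) until it springs out again. Once it is out, press the blue reset button on the grey box fully in and let it go. Use fingertips only, without pinching or gripping the button, leave the white start button unpressed, and leave the loose things on the bench where they are.

Things in the scene. Friction and masses are not known exactly. Their poses are not given: they have to be found in the camera images.
- stop_station: yellow emergency-stop box, 110 x 110 mm, 58 mm high, fixed to the bench (its place and yaw vary); origin at the centre of its underside, z up; at rest the wings of the red button lie along its y axis
- stop_top (a point): top centre of the red mushroom head, on its axis (105 mm above the bench when out, about 98 mm when latched in). The head is a disc 56 mm across with a low domed top, its disc underside 31 mm below this point. Two red wings stick out from the disc on opposite sides, to 54 mm from the axis; seen from above each wing is 12 mm thick, it is 16 mm high, and its top face lies 13 mm below this point
- wing_left (a point): middle of the outer half of the wing on the +y side of the box: 42 mm from the axis, halfway through its thickness and height (21 mm below the level of stop_top). Turns and sinks with the head; push this wing towards the +x side of the box to turn the head clockwise. Wing underside 8 mm below this point; the gap from there to the box top is 18 mm when the button is out and 11 mm when it is latched
- wing_right (a point): the same point of the opposite wing, on the -y side of the box; push this wing towards the -x side of the box to turn the head clockwise
- stop_press (a joint): how far the red button is pushed in, m: 0 = out, 0.008 = hard end stop. A spring pushes it out with 5 N (out) to 10 N (in). Pressed beyond about 0.0075 a hidden catch snaps in and holds the button at about 0.007 after it is let go
- stop_twist (a joint): turn of the red head about its upright axis, rad: 0 = at rest, grows clockwise seen from above, end stop at 0.75. A spring turns it back (0.03 N m at rest, 0.09 N m at the end stop). When latched, turning beyond about 0.48 rad lets the button spring out; let go, the head turns back to 0
- control_box: grey control box, 70 x 130 mm, 45 mm high, fixed to the bench (its place and yaw vary, and it may stand to the left or the right of the yellow box); origin at the centre of its underside, z up. Blue button at y = +33 mm, white button at y = -33 mm of its frame
- reset_button_top (a point): centre of the top face of the blue round reset button, 28 mm across, 18 mm above the box top (63 mm above the bench); its black collar is 44 mm across and 12 mm high
- reset_button (a joint): how far the blue button is pushed in, m: 0 = out, 0.006 = fully in. Spring return, 1.5 N to start, 5 N when fully in
- start_button_top (a point): centre of the top face of the white round start button, of the same size, 66 mm from the blue one; not to be pressed
- start_button (a joint): how far the white button is pushed in, m: 0 = out, 0.006 = fully in
- vial_05: bystander: small clear sample vial with white screw cap, 23 mm across, 48 mm tall, standing close behind the grey control box; loose, origin at the centre of its underside
- weight_1: bystander: steel calibration weight with a knob, 24 mm across, 30 mm tall, standing close behind the yellow stop box; loose, origin at the centre of its underside
- tape_roll: bystander: white roll of label tape with an orange core, 66 mm across, 18 mm high, lying flat; loose, origin at the centre of its underside
- lab_timer: bystander: white wedge-shaped countdown timer, 69 x 70 x 34 mm; loose, origin at the centre of its underside
- petri_dish: bystander: clear shallow dish with orange tablets, 65 mm across, 13 mm high; loose, origin at the centre of its underside
- filter_2: bystander: yellow round syringe filter with a stub, 27 mm across, 16 mm high; loose, origin at the centre of its underside
Mind the look-alikes: they are no part of the job. Of the things that look like the control_box, the larger one is meant.

How it is judged:
By the outcome, as a careful person would: the job done as asked, in the order asked, and still so for the second after the job is handed in, with the robot touching nothing.
It also fails if it takes over 46 s, if anything falls off the work surface, if the arm or the gripper's body presses on something with over 40 N, if the wrist force passes 120 N, or if a joint passes its speed limit or range.

ROBOT

A 6-joint arm with a two-finger parallel gripper is mounted at the origin on a cart in front of the work surface, level with it; the furniture and walls round the work are solid. World frame = base frame: x ahead of the robot, y to its left, z up, the work surface at z = 0. Lengths are in m, angles in rad, forces in N, time in s.
With the tool pointing down it reaches from about 0.325 to 0.9 m from the base axis. Payload 6.1 kg.
Tool frame: the origin (TCP) lies at the very end of the fingers, on their centre line; the grasp point (between the pads) lies 19 mm behind it; z points along the fingers, y is the direction in which the jaws open and shut (so a half turn about z gives the same grasp; the last joint's range is limited). The gripper opens to 87 mm and grips with 3 to 60 N. Pads are 19 mm wide; open, the fingers measure 117 mm over their backs; the gripper's body (75 mm by 190 mm) begins 51 mm behind the grasp point.
Start: joints at [-1.458, 0.22, 1.526, -0, 1.395, -0.126], TCP at [0.148, -0.607, 0.223] pointing down, gripper open.
Joint ranges: [-2.98, 2.98], [-0.91, 2.08], [0.09, 2.57], [-1.24, 4.39], [0.2, 2.65], [-2.68, 2.68]. Speed limits (rad/s): [2.57, 2.57, 3.01, 3.14, 3.14, 3.14].

INTERFACE

Orientations are given as a rotation vector (axis times angle).
In Python, from cell import bot gives the robot as it stands. The module is installed in compiled form; this text tells all that it offers.
- The arm moves only by the tool jog_arm, never from a script. Its argument "deltas" is a list of rows, each a list of 3 entries, a list of its own where there are three numbers: the closure, from -1 (fully open) to 1 (shut), then the shift along the tool's x, y, z in mm, then the turn, a rotation vector about the tool's x, y, z in degrees. In form: [[claw, [x, y, z], [wx, wy, wz]], ...]. A call has exactly 5 rows; each row is the pose to reach, as a shift and turn from the pose commanded when the call began, along the tool's axes at that moment; what a row does not reach only later rows make up. A row lasts 1/10 s, in which the tool goes at most 50 mm and 8.59 degrees, less where a joint would pass 70% of its speed; a pose out of reach is approached as far as the arm can. A call with a gripper value outside its range is refused whole. The fingers move at their own pace and stop on an object; the grip force is fixed at half the most. Time passes only in rows, so rows that repeat a pose let the fingers close, or fill a call up. It gives the time, the measured TCP pose, the force and the opening at its end, in the units of the state.
- bot.get_state(): the state, without advancing time (a new reading comes with each control period).
- bot.camera(name): name is "scene" or "top"; returns a dict with "frame" (384x512x3 uint8, blue, green, red), "fov_y" (degrees; the focal length in pixels is half the picture's height over the tangent of half this angle, whatever the lens; pixels are square), "cx", "cy" (the principal point, pixels), "position" and "orientation" of the camera in the world. Camera axes: x right, y up, looking along -z (the intrinsics and any distortion apply to the point x, -y, -z); pixel columns grow to the right and rows downward; lengths in m; the calibration is good to about 2 mm. A picture is of the moment at which its call begins. There is no depth.
- bot.finish_job(): hands the job in, once; it reports no verdict.
The state is a dict: "time": time; "joint_pos": joint angles; "qd": joint speeds; "joint_efforts": joint torques, N m; "ee_pos": TCP position; "orientation": TCP orientation; "wrist_force": force on the tool from outside, world axes, zero at the start; "torque": the same for the moment, N m; "width": finger opening in m.
Only numpy, scipy, OpenCV 4.12 (cv2) and the standard library are available. Lean on these libraries where they do the work, as an engineer would, in place of code of your own. Each camera call takes 0.05 s, during which the arm holds its last target.

## Working session

There is one attempt and no reset: what is moved stays moved. The work goes in short steps, Python scripts to look and compute and a tool call to move; the robot and the scene stay as the last step left them, time stands still between calls to the robot, and variables do not carry over. Pictures are saved under pics/ and viewed, and the job is handed in when it is done.

Besides the shell and the picture viewer there is one more tool, called as name([rows], argument=value, ...), one row to a line, values as JSON. jog_arm: Moves the arm, as the interface text tells. Its arguments: {"type":"object","properties":{"deltas":{"type":"array"}},"required":["deltas"]}

```bash
mkdir -p pics; ls; python3 - <<'E'
from cell import bot
import cv2,pickle
s=bot.get_state(); print({k:(s[k]) for k in s})
for n in("scene","top"):
    c=bot.camera(n); cv2.imwrite(f"pics/{n}0.png",c["frame"]); pickle.dump(c,open(f"{n}0.pkl","wb"))
    print(n,{k:v for k,v in c.items() if k!="frame"})
E
```

```text
pics
{'time': 0.0, 'joint_pos': array([-1.45809611e+00,  2.21213059e-01,  1.52760633e+00, -2.06618108e-06,
        1.39465649e+00, -1.26098547e-01]), 'qd': array([-0.00136334, -0.00124206, -0.00060743, -0.00256224, -0.00034702,
        0.00069212]), 'joint_efforts': array([ 1.37952975e-04, -4.94618583e+01, -3.87370205e+01,  7.00608781e-02,
        5.72997238e-02, -1.23158534e-04]), 'ee_pos': array([ 0.14776288, -0.60666092,  0.22144786]), 'orientation': array([-3.11735578e+00, -3.73989844e-01, -1.66123996e-05]), 'wrist_force': array([-0.07224303, -0.14633881, -0.07235738]), 'torque': array([ 0.01417819, -0.07955599,  0.05434576]), 'width': 0.08682784362801606}
scene {'fov_y': 55.64606877062697, 'cx': 257.40934396527575, 'cy': 188.31331488219814, 'position': array([0.17903777, 0.93099624, 0.58796644]), 'orientation': array([ 0.28877344, -1.33034646, -2.36994628])}
top {'fov_y': 51.068385384591274, 'cx': 263.6486591501584, 'cy': 180.89566739819875, 'position': array([0.34163059, 0.18211846, 1.14446583]), 'orientation': array([ 0.16919203, -0.17343604, -1.6510972 ])}
```

View pics/scene0.png

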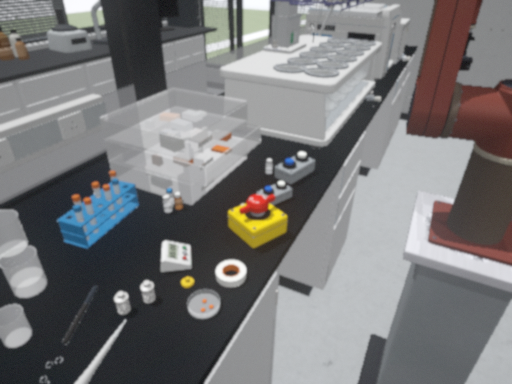

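View pics/top0.png

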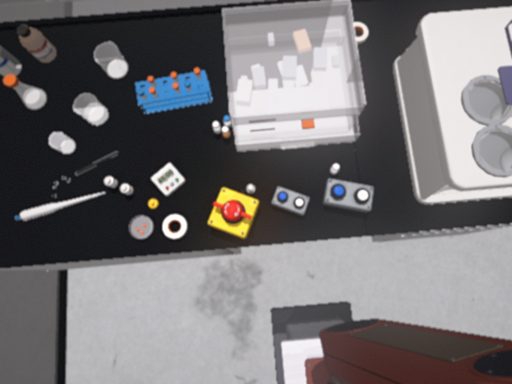

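```bash
cat > h.py <<'E'
import numpy as np,cv2,pickle
from scipy.spatial.transform import Rotation as R
def ray(c,u,v):
    h=c["frame"].shape[0]; f=h/2/np.tan(np.radians(c["fov_y"])/2)
    d=np.array([(u-c["cx"])/f,-(v-c["cy"])/f,-1.])
    return R.from_rotvec(c["orientation"]).apply(d)
def at(c,u,v,z):
    d=ray(c,u,v);p=c["position"];return p+d*(z-p[2])/d[2]
def proj(c,P):
    h=c["frame"].shape[0]; f=h/2/np.tan(np.radians(c["fov_y"])/2)
    q=R.from_rotvec(c["orientation"]).inv().apply(np.asarray(P)-c["position"])
    return np.array([c["cx"]+f*q[0]/-q[2],c["cy"]-f*q[1]/-q[2]])
def crop(c,x0,y0,w,h,s,name):
    im=cv2.resize(c["frame"][y0:y0+h,x0:x0+w],None,fx=s,fy=s,interpolation=cv2.INTER_CUBIC)
    for i in range(0,w,10):
        cv2.line(im,(i*s,0),(i*s,6 if i%50 else 14),(0,255,0),1)
        if i%20==0: cv2.putText(im,str(x0+i),(i*s,24),0,.4,(0,255,0),1)
    for i in range(0,h,10):
        cv2.line(im,(0,i*s),(6,i*s),(0,255,0),1)
        if i%20==0: cv2.putText(im,str(y0+i),(8,i*s+4),0,.4,(0,255,0),1)
    cv2.imwrite("pics/"+name,im)
E
python3 - <<'E'
from h import *
t=pickle.load(open("top0.pkl","rb"));s=pickle.load(open("scene0.pkl","rb"))
crop(t,195,155,190,90,4,"t1.png"); crop(s,215,140,110,110,5,"s1.png")
E
```

```text
(no output)
```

View pics/t1.png

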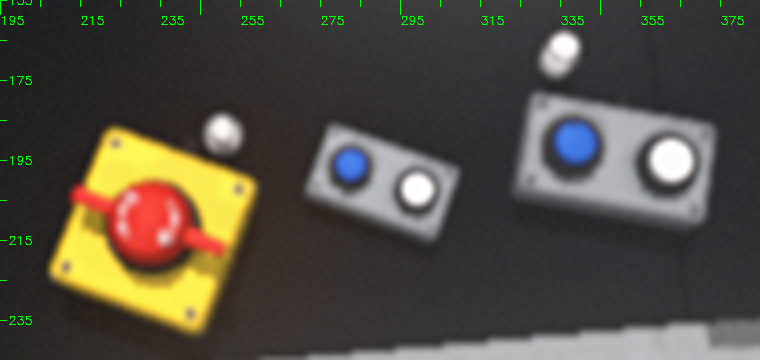

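View pics/s1.png

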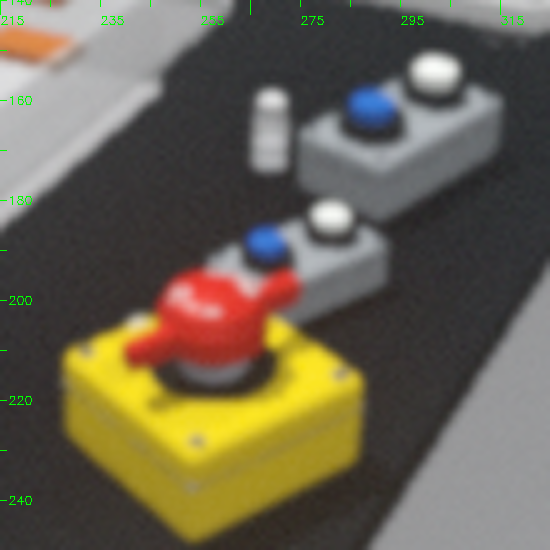

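```bash
python3 - <<'E'
from h import *
np.set_printoptions(precision=4,suppress=True)
t=pickle.load(open("top0.pkl","rb"));s=pickle.load(open("scene0.pkl","rb"))
def off(l,x0,y0,k): return [(x0+a/k,y0+b/k) for a,b in l]
C=off([(113,127),(257,180),(198,333),(49,275)],195,155,4)
Q=np.array([at(t,u,v,.058) for u,v in C]);print("top box",Q,Q.mean(0),[np.linalg.norm(Q[i]-Q[i-1]) for i in range(4)])
print("wings",at(t,195+78/4,155+196/4,.084),at(t,195+222/4,155+248/4,.084))
print("head",at(t,233,207,.09))
C=off([(305,185+0),],0,0,1)
# scene: yellow top corners: left(65,355) front(195,463) right(363,380)
Q=np.array([at(s,u,v,.058) for u,v in off([(65,355),(195,463),(363,380)],215,140,5)]);print("scene box",Q,"ctr",(Q[0]+Q[2])/2,np.linalg.norm(Q[0]-Q[1]),np.linalg.norm(Q[2]-Q[1]))
print("blue",at(t,195+574/4,155+142/4,.063),"white",at(t,195+669/4,155+160/4,.063))
print("blue s",at(s,215+372/5,140+105/5,.060),"white",at(s,215+435/5,140+71/5,.060))
C=off([(534,92),(716,126),(702,226),(513,196)],195,155,4)
Q=np.array([at(t,u,v,.045) for u,v in C]);print("grey",Q,Q.mean(0),[np.linalg.norm(Q[i]-Q[i-1]) for i in range(4)])
print("weight",at(t,195+222/4,155+134/4,.02),"vial",at(t,195+564/4,155+46/4,.048), at(t,195+553/4,155+68/4,0))
E
```

```text
top box [[0.5725 0.2813 0.058 ]
 [0.5268 0.1854 0.058 ]
 [0.4267 0.2336 0.058 ]
 [0.4743 0.3311 0.058 ]] [0.5001 0.2579 0.058 ] [np.float64(0.11010991099566822), np.float64(0.10618581025415146), np.float64(0.11117533499081601), np.float64(0.10850939128092457)]
wings [0.5221 0.3053 0.084 ] [0.479  0.2123 0.084 ]
head [0.5088 0.2562 0.09  ]
scene box [[0.5693 0.2875 0.058 ]
 [0.4723 0.3345 0.058 ]
 [0.4279 0.2374 0.058 ]] ctr [0.4986 0.2624 0.058 ] 0.10778247961980562 0.10672486192955782
blue [ 0.5332 -0.0329  0.063 ] white [ 0.5151 -0.0958  0.063 ]
blue s [ 0.5343 -0.0371  0.06  ] white [ 0.516 -0.102  0.06 ]
grey [[ 0.5743 -0.0131  0.045 ]
 [ 0.539  -0.1363  0.045 ]
 [ 0.4703 -0.1166  0.045 ]
 [ 0.5024  0.0103  0.045 ]] [ 0.5215 -0.0639  0.045 ] [np.float64(0.07556609415272936), np.float64(0.1281747520456806), np.float64(0.07146068991831231), np.float64(0.130821271438753)]
weight [0.5686 0.2076 0.02  ] vial [ 0.6047 -0.0375  0.048 ] [ 0.6005 -0.0371  0.    ]
```

Candidates. Red mushroom: only one, at top (233,208). Grey boxes with blue and white buttons: a small one at (290,198) and a large one at (349,195). The larger one is the right one, so the blue target is at (338.5,190.5); the small box's blue at (282,196) is the decoy. The vial stands behind the large box, which fits the description. In the crop it also measures 130 x 72 mm.

```bash
cat > go.py <<'E'
import sys
from h import *
from cell import bot
def plan(x,y,z,yaw):
    s=bot.get_state(); r=R.from_rotvec(s["orientation"])
    a=np.radians(yaw); X=np.array([np.cos(a),np.sin(a),0]);Z=np.array([0,0,-1.]);
    T=R.from_matrix(np.c_[X,np.cross(Z,X),Z])
    d=r.inv().apply(np.array([x,y,z])-s["ee_pos"])*1000
    w=np.degrees((r.inv()*T).as_rotvec())
    print("t",round(s["time"],2),"shift",d.round(1),"turn",w.round(1),"F",s["wrist_force"].round(1))
if __name__=="__main__": plan(*map(float,sys.argv[1:]))
E
python3 go.py .275 -.25 .25 64.5; python3 go.py .5 .26 .25 64.5
```

```text
t 0.1 shift [ 208.  -316.5  -27.9] turn [ -0.1  -0.1 -50.8] F [-0.7 -0.5 -0.2]
t 0.1 shift [ 547.2 -758.8  -27. ] turn [ -0.1  -0.1 -50.8] F [-0.7 -0.5 -0.2]
```

jog_arm([
  [1,[25,-38,-28],[0,0,-5]],
  [1,[52,-78,-28],[0,0,-10]],
  [1,[79,-119,-28],[0,0,-15]],
  [1,[106,-160,-28],[0,0,-20]],
  [1,[133,-200,-28],[0,0,-25]],
])

```text
time: 0.6
ee_pos: [0.23, -0.3793, 0.25]
orientation: [-2.962, -1.045, -0.0]
wrist_force: [0.4, 0.6, 1.1]
width: 0.0548
```

```bash
python3 go.py .275 -.25 .25 64.5; python3 go.py .5 .26 .25 64.5
```

```text
t 0.6 shift [ 1.162e+02 -7.240e+01  1.000e-01] turn [ -0.   -0.  -25.6] F [0.4 0.6 1.1]
t 0.6 shift [ 6.114e+02 -3.284e+02  5.000e-01] turn [ -0.   -0.  -25.6] F [0.4 0.6 1.1]
```

jog_arm([
  [1,[40,-21,0],[0,0,-5]],
  [1,[80,-43,0],[0,0,-10]],
  [1,[120,-64,0],[0,0,-15]],
  [1,[160,-86,0],[0,0,-20]],
  [1,[200,-107,0],[0,0,-25.6]],
])

```text
time: 1.1
ee_pos: [0.3191, -0.1711, 0.2504]
orientation: [2.657, 1.675, 0.0]
wrist_force: [0.9, -0.1, -0.3]
width: 0.0151
```

```bash
python3 go.py .5 .26 .25 64.5
```

```text
t 1.1 shift [ 4.67e+02 -2.27e+01  4.00e-01] turn [ 0. -0. -0.] F [ 0.9 -0.1 -0.3]
```

jog_arm([
  [1,[45,-2,0],[0,0,0]],
  [1,[90,-4,0],[0,0,0]],
  [1,[138,-7,0],[0,0,0]],
  [1,[186,-9,0],[0,0,0]],
  [1,[234,-11,0],[0,0,0]],
])

```text
time: 1.6
ee_pos: [0.4108, 0.0448, 0.2505]
orientation: [2.659, 1.671, 0.001]
wrist_force: [0.9, -1.8, 0.1]
width: 0.0003
```

jog_arm([
  [1,[48,-2,0],[0,0,0]],
  [1,[96,-5,0],[0,0,0]],
  [1,[144,-7,10],[0,0,0]],
  [1,[190,-9,30],[0,0,0]],
  [1,[233,-11,50],[0,0,0]],
])

```text
time: 2.1
ee_pos: [0.5023, 0.2597, 0.1999]
orientation: [2.659, 1.672, 0.001]
wrist_force: [0.7, -0.1, -0.4]
width: 0.0003
```

```bash
python3 go.py .5 .26 .14 64.5
```

```text
t 2.1 shift [-0.7 -2.3 59.9] turn [ 0.  -0.  -0.2] F [ 0.7 -0.1 -0.4]
```

jog_arm([
  [1,[-1,-2,20],[0,0,0]],
  [1,[-1,-2,45],[0,0,0]],
  [1,[-1,-2,70],[0,0,0]],
  [1,[-1,-2,75],[0,0,0]],
  [1,[-1,-2,75],[0,0,0]],
])

```text
time: 2.6
ee_pos: [0.4986, 0.2569, 0.1244]
orientation: [-2.66, -1.671, 0.004]
wrist_force: [0.5, 0.2, 0.5]
width: 0.0008
```

```bash
python3 - <<'E'
from h import *
from cell import bot
st=bot.get_state(); print(st["ee_pos"],st["wrist_force"])
s=bot.camera("scene"); t=bot.camera("top")
print(proj(s,st["ee_pos"]),proj(t,st["ee_pos"]))
crop(s,205,130,110,120,5,"s2.png"); crop(t,185,165,100,90,6,"t2.png")
E
```

```text
[0.49863021 0.2569338  0.12442952] [0.5436576  0.16982546 0.45845523]
[259.07443336 189.87045519] [231.89868128 208.91072234]
```

View pics/s2.png

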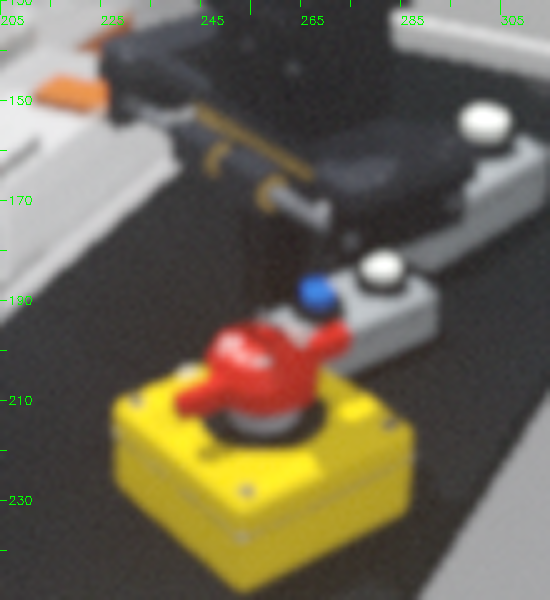

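View pics/t2.png

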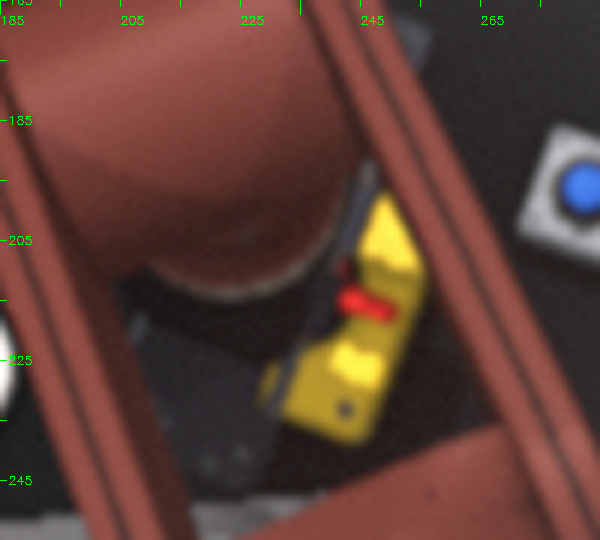

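```bash
python3 - <<'E'
from h import *
s=pickle.load(open("scene0.pkl","rb"));t=pickle.load(open("top0.pkl","rb"))
a=np.radians(64.5);u=np.array([np.cos(a),np.sin(a),0])
for c in ([.5,.258,0],[.5,.262,0]):
  for n,P in (("top",[0,0,.105]),("rimc",[0,0,.09]),("WL",.054*u+[0,0,.084]),("WR",-.054*u+[0,0,.084])):
    print(n,proj(s,np.array(c)+P).round(1),proj(t,np.array(c)+P).round(1))
E
```

```text
top [258.2 196.7] [232.1 209.5]
rimc [258.1 201.8] [232.6 210.3]
WL [240.3 211.4] [213.9 203.6]
WR [274.7 196.7] [251.7 217.7]
top [257.5 197.5] [230.5 209.6]
rimc [257.4 202.6] [231.  210.5]
WL [239.5 212.3] [212.4 203.8]
WR [274.  197.5] [250.2 217.9]
```

jog_arm([
  [1,[2,0,9],[0,0,0]],
  [1,[2,0,17],[0,0,0]],
  [1,[2,0,21],[0,0,0]],
  [1,[2,0,25],[0,0,0]],
  [1,[2,0,27],[0,0,0]],
])

```text
time: 3.2
ee_pos: [0.5007, 0.2592, 0.0992]
orientation: [2.66, 1.671, 0.0]
wrist_force: [-2.4, -0.8, 8.4]
width: 0.0004
```

jog_arm([
  [1,[0,0,1],[0,0,0]],
  [1,[0,0,2],[0,0,0]],
  [1,[0,0,3],[0,0,0]],
  [1,[0,0,4],[0,0,0]],
  [1,[0,0,4],[0,0,0]],
])

```text
time: 3.7
ee_pos: [0.5009, 0.2593, 0.0968]
orientation: [2.66, 1.671, 0.001]
wrist_force: [-6.3, -2.1, 15.2]
width: 0.0004
```

jog_arm([
  [1,[0,0,1],[0,0,0]],
  [1,[0,0,2],[0,0,0]],
  [1,[0,0,2],[0,0,0]],
  [1,[0,0,0],[0,0,0]],
  [1,[0,0,-6],[0,0,0]],
])

```text
time: 4.2
ee_pos: [0.5005, 0.2591, 0.1012]
orientation: [2.66, 1.671, 0.001]
wrist_force: [0.6, 0.5, -0.7]
width: 0.0006
```

```bash
python3 go.py .5 .259 .135 64.5; python3 - <<'E'
import numpy as np
a=np.radians(64.5);r=np.array([np.cos(a),np.sin(a)]);x=np.array([np.sin(a),-np.cos(a)])
print(np.array([.5,.259])+.044*r-.031*x)
E
```

```text
t 4.2 shift [ -0.3  -0.4 -33.8] turn [ 0.  -0.  -0.2] F [ 0.6  0.5 -0.7]
[0.49096234 0.3120596 ]
```

No force at z 0.101, so the head stayed down. Next I raise the tool and move beside the left wing.

jog_arm([
  [1,[0,0,-19],[0,0,0]],
  [1,[20,-14,-19],[0,0,0]],
  [1,[44,-31,-19],[0,0,0]],
  [1,[44,-31,-19],[0,0,0]],
  [1,[44,-31,-19],[0,0,0]],
])

```text
time: 4.7
ee_pos: [0.4912, 0.3123, 0.1191]
orientation: [2.659, 1.673, -0.001]
wrist_force: [-0.6, 0.0, -0.2]
width: 0.0003
```

```bash
python3 go.py .491 .312 .067 64.5; python3 - <<'E'
from h import *
from cell import bot
st=bot.get_state(); print(st["ee_pos"])
s=bot.camera("scene"); t=bot.camera("top")
print(proj(s,st["ee_pos"]))
crop(s,205,130,110,120,5,"s3.png"); crop(t,185,165,100,90,6,"t3.png")
E
```

```text
t 4.7 shift [-0.4 -0.  52.1] turn [-0.   0.  -0.1] F [-0.6  0.  -0.2]
[0.49122908 0.31233745 0.11908699]
[251.32047673 203.8956283 ]
```

View pics/s3.png

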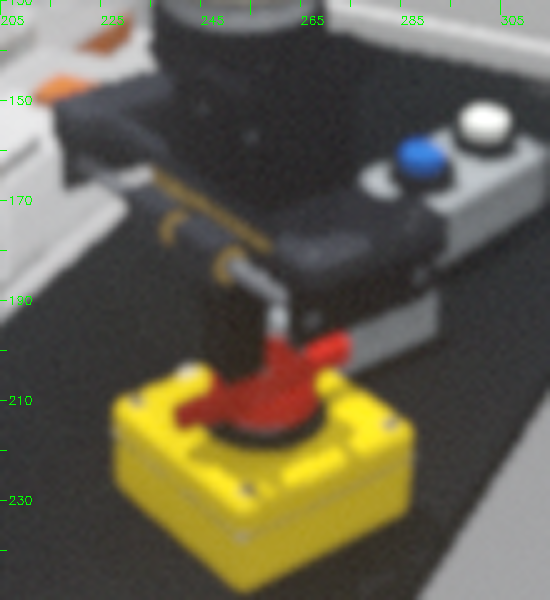

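jog_arm([
  [1,[0,0,15],[0,0,0]],
  [1,[0,0,30],[0,0,0]],
  [1,[0,0,42],[0,0,0]],
  [1,[0,0,50],[0,0,0]],
  [1,[0,0,51],[0,0,0]],
])

```text
time: 5.3
ee_pos: [0.4904, 0.3114, 0.0663]
orientation: [-2.66, -1.671, 0.006]
wrist_force: [-1.0, -0.2, 0.5]
width: 0.0003
```

```bash
cat > arc.py <<'E'
from h import *
from go import plan
a0=64.5; r=.043
for th,tg in ((0,-.022),(10,-.021),(20,-.021),(30,-.021),(36,-.021)):
    a=np.radians(a0-th);u=np.array([np.cos(a),np.sin(a)]);x=np.array([np.sin(a),-np.cos(a)])
    p=np.array([.5,.259])+r*u+tg*x; print(th,p.round(4)); plan(p[0],p[1],.067,a0-th)
E
python3 arc.py
```

```text
0 [0.4987 0.3073]
t 5.3 shift [-0.1  9.3 -0.7] turn [-0.1  0.2 -0.2] F [-1.  -0.2  0.5]
10 [0.5079 0.3062]
t 5.3 shift [ 2.9 18.  -0.7] turn [-0.1  0.2  9.8] F [-1.  -0.2  0.5]
20 [0.516  0.3041]
t 5.3 shift [ 4.5 26.2 -0.8] turn [-0.1  0.2 19.8] F [-1.  -0.2  0.5]
30 [0.5235 0.3007]
t 5.3 shift [ 4.7 34.6 -0.8] turn [-0.1  0.2 29.8] F [-1.  -0.2  0.5]
36 [0.5278 0.298 ]
t 5.3 shift [ 4.1 39.5 -0.8] turn [-0.1  0.2 35.8] F [-1.  -0.2  0.5]
```

jog_arm([
  [1,[0,5,0],[0,0,0]],
  [1,[0,9,0],[0,0,0]],
  [1,[2,13,0],[0,0,5]],
  [1,[3,18,0],[0,0,10]],
  [1,[4,22,0],[0,0,15]],
])

```text
time: 5.8
ee_pos: [0.5144, 0.3065, 0.0696]
orientation: [-2.858, -1.304, -0.003]
wrist_force: [-0.9, 1.3, 0.3]
width: 0.0006
```

```bash
python3 arc.py
```

```text
0 [0.4987 0.3073]
t 5.8 shift [ -9.7 -12.4   2.5] turn [  0.   -0.1 -15.4] F [-0.9  1.3  0.3]
10 [0.5079 0.3062]
t 5.8 shift [-4.5 -4.7  2.6] turn [ 0.  -0.1 -5.4] F [-0.9  1.3  0.3]
20 [0.516  0.3041]
t 5.8 shift [-0.8  2.8  2.6] turn [ 0.  -0.1  4.6] F [-0.9  1.3  0.3]
30 [0.5235 0.3007]
t 5.8 shift [ 1.6 10.8  2.6] turn [ 0.  -0.1 14.6] F [-0.9  1.3  0.3]
36 [0.5278 0.298 ]
t 5.8 shift [ 2.3 15.7  2.6] turn [ 0.  -0.1 20.6] F [-0.9  1.3  0.3]
```

jog_arm([
  [1,[0,4,1],[0,0,6]],
  [1,[1,8,2],[0,0,11]],
  [1,[2,13,2],[0,0,16]],
  [1,[2,16,2],[0,0,21]],
  [1,[2,16,2],[0,0,21]],
])

```text
time: 6.3
ee_pos: [0.5281, 0.2979, 0.0678]
orientation: [-3.046, -0.765, -0.004]
wrist_force: [0.2, 2.1, 0.3]
width: 0.0005
```

```bash
python3 arc.py|tail -1; python3 - <<'E'
from h import *
from cell import bot
s=bot.camera("scene"); t=bot.camera("top")
crop(s,205,130,110,120,5,"s4.png"); crop(t,185,165,100,90,6,"t4.png")
E
```

```text
t 6.3 shift [-0.2 -0.2  0.8] turn [-0.  -0.2 -0.3] F [0.2 2.1 0.3]
```

View pics/s4.png

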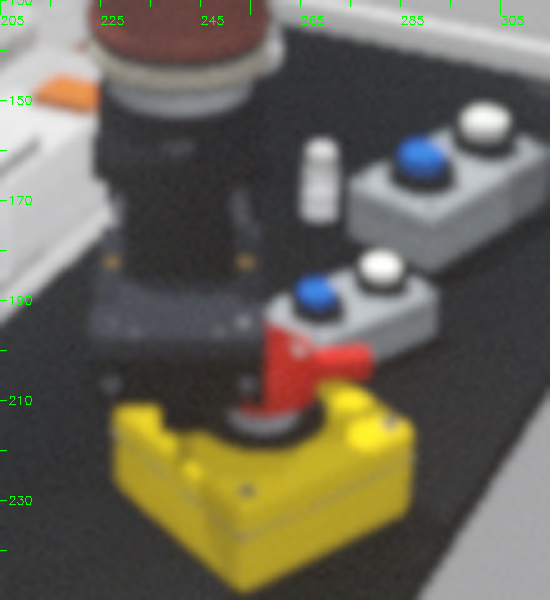

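View pics/t4.png

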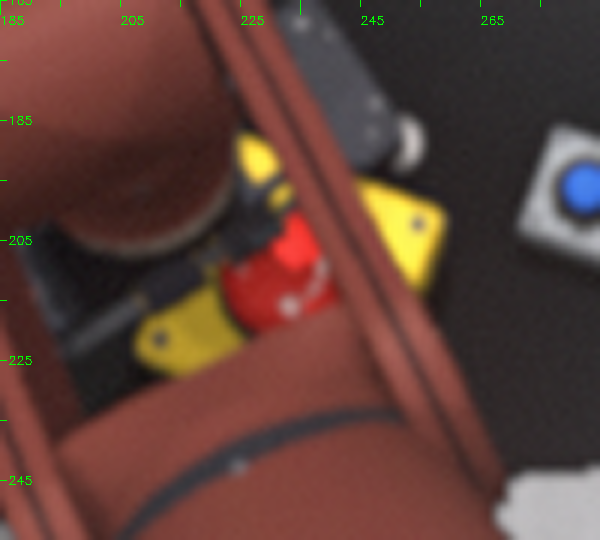

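Out again: the grey stem shows under the head at scene (255,213), and the wings are turned. Now I back off along the arc.

```bash
python3 - <<'E'
from h import *
from go import plan
a0=64.5; r=.044
for th,tg in ((32,-.025),(24,-.027),(16,-.029),(8,-.03),(0,-.032)):
    a=np.radians(a0-th);u=np.array([np.cos(a),np.sin(a)]);x=np.array([np.sin(a),-np.cos(a)])
    p=np.array([.5,.259])+r*u+tg*x; plan(p[0],p[1],.068,a0-th)
E
```

```text
t 6.4 shift [-0.4 -7.  -0.6] turn [-0.  -0.1 -4.1] F [0.1 1.9 2.1]
t 6.4 shift [ -5.2 -14.5  -0.6] turn [  0.   -0.1 -12.1] F [0.1 1.9 2.1]
t 6.4 shift [-11.2 -21.2  -0.6] turn [  0.   -0.1 -20.1] F [0.1 1.9 2.1]
t 6.4 shift [-17.8 -26.1  -0.6] turn [  0.   -0.1 -28.1] F [0.1 1.9 2.1]
t 6.4 shift [-25.8 -30.7  -0.6] turn [  0.   -0.1 -36.1] F [0.1 1.9 2.1]
```

jog_arm([
  [1,[0,-7,-1],[0,0,-4]],
  [1,[-5,-14,-1],[0,0,-12]],
  [1,[-11,-21,-1],[0,0,-20]],
  [1,[-18,-26,-1],[0,0,-28]],
  [1,[-26,-31,-1],[0,0,-36]],
])

```text
time: 6.9
ee_pos: [0.4887, 0.3122, 0.0676]
orientation: [2.653, 1.682, -0.0]
wrist_force: [0.8, -0.4, -0.6]
width: 0.0004
```

jog_arm([
  [1,[0,-1,-10],[0,0,0]],
  [1,[0,-1,-35],[0,0,0]],
  [1,[0,-1,-70],[0,0,0]],
  [1,[0,-1,-100],[0,0,0]],
  [1,[0,-1,-120],[0,0,0]],
])

```text
time: 7.4
ee_pos: [0.4897, 0.3131, 0.1915]
orientation: [2.662, 1.667, 0.007]
wrist_force: [0.3, 0.4, -0.0]
width: 0.0009
```

```bash
python3 go.py .5335 -.035 .14 64.5; python3 go.py .5335 -.035 .14 -15; python3 - <<'E'
from h import *
from cell import bot
s=bot.camera("scene"); t=bot.camera("top")
crop(s,205,130,110,120,5,"s5.png"); crop(t,185,165,100,90,6,"t5.png")
E
```

```text
t 7.4 shift [-294.1  191.3   51.2] turn [ 0.2 -0.2 -0.4] F [ 0.3  0.4 -0. ]
t 7.4 shift [-294.1  191.3   51.2] turn [ 0.  -0.3 79.1] F [ 0.3  0.4 -0. ]
```

View pics/s5.png

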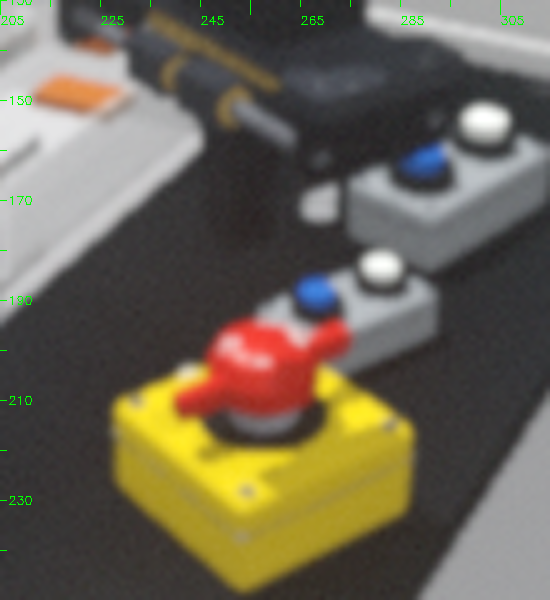

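```bash
python3 - <<'E'
from h import *
t=pickle.load(open("top0.pkl","rb"));s=pickle.load(open("scene0.pkl","rb"))
for p in ((237,149),(360,140),(415,203),(398,62)): print(p,at(t,*p,0).round(3),at(t,*p,.15).round(3))
E
```

```text
(237, 149) [0.695 0.238 0.   ] [0.649 0.231 0.15 ]
(360, 140) [ 0.691 -0.128  0.   ] [ 0.645 -0.088  0.15 ]
(415, 203) [ 0.489 -0.259  0.   ] [ 0.47  -0.202  0.15 ]
(398, 62) [ 0.932 -0.281  0.   ] [ 0.855 -0.22   0.15 ]
```

View pics/t5.png

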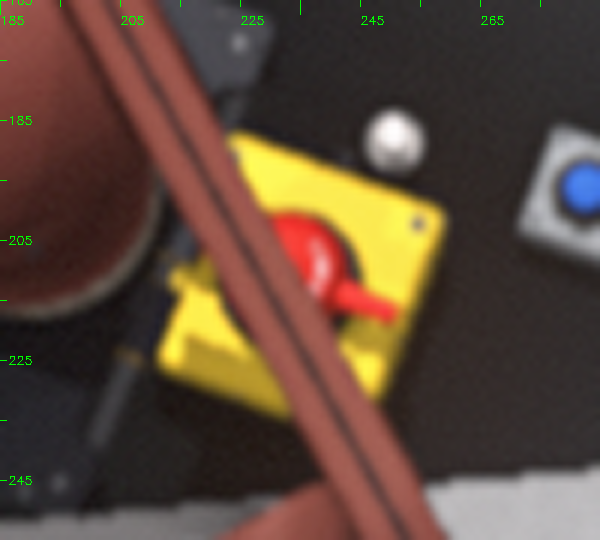

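jog_arm([
  [1,[-40,26,0],[0,0,6]],
  [1,[-80,52,0],[0,0,12]],
  [1,[-120,78,0],[0,0,18]],
  [1,[-160,104,0],[0,0,24]],
  [1,[-200,130,0],[0,0,30]],
])

```text
time: 8.0
ee_pos: [0.5179, 0.0742, 0.1867]
orientation: [-3.005, -0.917, 0.002]
wrist_force: [0.3, -0.3, 0.2]
width: 0.0009
```

```bash
python3 go.py .5335 -.035 .1 34.5
```

```text
t 8.0 shift [-47.9  99.3  86.7] turn [-0.   0.1 -0.6] F [ 0.3 -0.3  0.2]
```

jog_arm([
  [1,[-20,40,0],[0,0,0]],
  [1,[-40,80,10],[0,0,0]],
  [1,[-48,99,40],[0,0,0]],
  [1,[-48,99,75],[0,0,0]],
  [1,[-48,99,86],[0,0,0]],
])

```text
time: 8.5
ee_pos: [0.5312, -0.0332, 0.0969]
orientation: [-3.0, -0.92, 0.011]
wrist_force: [-0.6, -0.6, 0.0]
width: 0.0006
```

```bash
python3 go.py .5335 -.035 .065 34.5; python3 - <<'E'
from h import *
from cell import bot
s=bot.camera("scene"); t=bot.camera("top"); print(proj(s,bot.get_state()["ee_pos"]))
crop(s,250,110,80,80,7,"s6.png"); crop(t,300,150,100,80,6,"t6.png")
E
```

```text
t 8.5 shift [ 1.1  3.  31.8] turn [-0.3  0.3 -0.4] F [-0.6 -0.6  0. ]
[290.23195377 150.60226991]
```

View pics/s6.png

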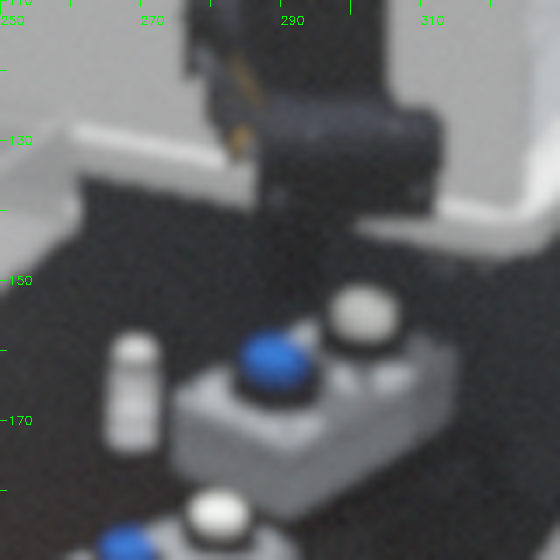

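View pics/t6.png

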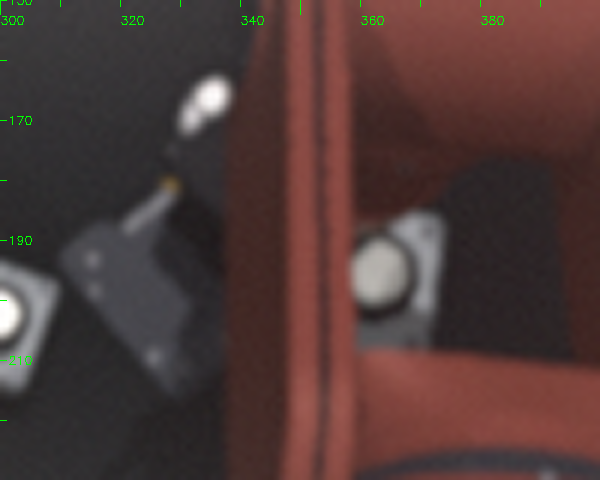

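jog_arm([
  [1,[1,3,10],[0,0,0]],
  [1,[1,3,22],[0,0,0]],
  [1,[1,3,30],[0,0,0]],
  [1,[1,3,34],[0,0,0]],
  [1,[1,3,37],[0,0,0]],
])

```text
time: 9.1
ee_pos: [0.5368, -0.0342, 0.0643]
orientation: [-3.001, -0.926, 0.001]
wrist_force: [-1.6, 1.7, 3.2]
width: 0.0006
```

```bash
python3 go.py .5337 -.035 .057 34.5
```

```text
t 9.1 shift [-3.  -1.1  7.3] turn [-0.   0.  -0.2] F [-1.6  1.7  3.2]
```

jog_arm([
  [1,[-2,0,1],[0,0,0]],
  [1,[-2,0,2],[0,0,0]],
  [1,[-2,0,3],[0,0,0]],
  [1,[-2,0,4],[0,0,0]],
  [1,[-2,0,5],[0,0,0]],
])

```text
time: 9.6
ee_pos: [0.5362, -0.0356, 0.0612]
orientation: [3.002, 0.926, 0.002]
wrist_force: [-6.2, 3.6, 18.9]
width: 0.0006
```

```bash
python3 - <<'E'
from h import *
from cell import bot
s=bot.camera("scene"); st=bot.get_state(); print(proj(s,st["ee_pos"]),st["ee_pos"],st["wrist_force"],st["torque"])
for k in range(3):
    bot.camera("top"); st=bot.get_state(); print(st["ee_pos"],st["wrist_force"])
crop(s,250,110,80,80,7,"s7.png")
E
```

```text
[288.70688923 160.71696292] [ 0.53613657 -0.03562711  0.06123086] [-3.27292406  4.4610188  13.40113286] [ 0.58401949  0.66420818 -0.05683029]
[ 0.53617651 -0.03561607  0.061243  ] [-3.29079896  3.63857575 12.59936861]
[ 0.53616965 -0.03562019  0.06122513] [-3.6062432   3.56180264 13.24384432]
[ 0.53616084 -0.03561961  0.06123226] [-3.58566308  3.42631665 13.08861892]
```

View pics/s7.png

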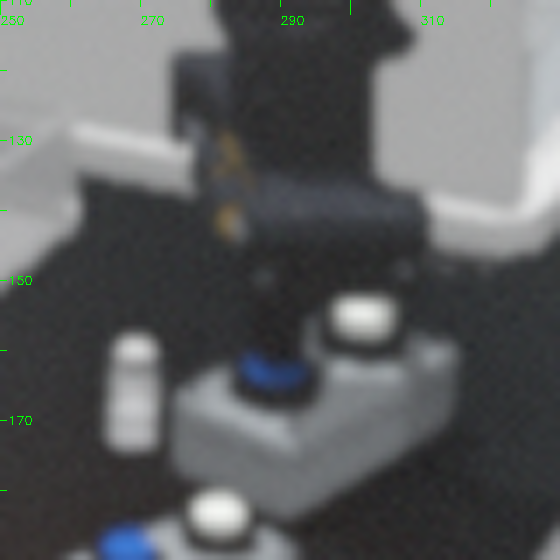

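```bash
python3 - <<'E'
from h import *
from cell import bot
s=bot.camera("scene"); pickle.dump(s,open("s7.pkl","wb"))
o=pickle.load(open("scene0.pkl","rb"))
f=lambda c:cv2.resize(c["frame"][145:185,270:310],None,fx=10,fy=10,interpolation=cv2.INTER_CUBIC)
cv2.imwrite("pics/cmp.png",np.hstack([f(o),f(s)]))
for c in(o,s): print(c["frame"][155:172,288].tolist())
for c in (.057,.063): print(proj(s,[.5337,-.035,c]), proj(s,[.5337-.014*.5,-.035+.014*.86,c]))
E
```

```text
[[51, 50, 45], [72, 56, 50], [119, 73, 53], [171, 98, 56], [206, 120, 59], [214, 126, 61], [202, 116, 56], [175, 99, 50], [142, 79, 44], [115, 68, 48], [81, 56, 48], [54, 48, 47], [55, 55, 56], [88, 85, 84], [137, 134, 130], [171, 166, 162], [176, 172, 168]]
[[41, 39, 42], [39, 40, 43], [40, 40, 40], [40, 40, 41], [41, 41, 41], [51, 43, 41], [69, 51, 44], [98, 57, 41], [120, 69, 45], [107, 63, 46], [76, 51, 45], [54, 49, 49], [56, 54, 55], [92, 90, 88], [142, 139, 135], [171, 168, 162], [178, 173, 168]]
[289.26317846 162.15726211] [289.89409632 164.21769766]
[289.38407287 160.46592359] [290.01799688 162.5144567 ]
```

View pics/cmp.png

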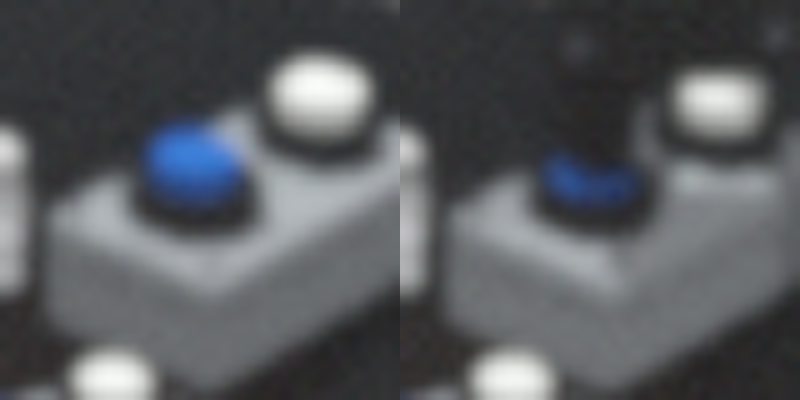

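jog_arm([
  [1,[0,0,-1],[0,0,0]],
  [1,[0,0,-2],[0,0,0]],
  [1,[0,0,-3],[0,0,0]],
  [1,[0,0,-3],[0,0,0]],
  [1,[0,0,-3],[0,0,0]],
])

```text
time: 10.35
ee_pos: [0.5359, -0.0359, 0.0627]
orientation: [3.001, 0.926, 0.001]
wrist_force: [2.5, 1.8, 4.0]
width: 0.0006
```

jog_arm([
  [1,[0,0,-1],[0,0,0]],
  [1,[0,0,-2],[0,0,0]],
  [1,[0,0,-2],[0,0,0]],
  [1,[0,0,-2],[0,0,0]],
  [1,[0,0,-2],[0,0,0]],
])

```text
time: 10.85
ee_pos: [0.5355, -0.036, 0.0645]
orientation: [3.002, 0.926, -0.0]
wrist_force: [2.3, -0.3, 3.6]
width: 0.0002
```

jog_arm([
  [1,[0,0,-1],[0,0,0]],
  [1,[0,0,-2],[0,0,0]],
  [1,[0,0,-2],[0,0,0]],
  [1,[0,0,-2],[0,0,0]],
  [1,[0,0,-2],[0,0,0]],
])

```text
time: 11.35
ee_pos: [0.535, -0.0358, 0.0663]
orientation: [-3.002, -0.926, 0.001]
wrist_force: [0.6, -1.1, 1.9]
width: 0.0003
```

The force falls off as 4.0, 3.6, 1.9 N at z = 62.7, 64.5, 66.3 mm. That fits the blue spring with a 6 mm stroke ending hard at about 61.2 mm, so the button was fully in, about 4 mm higher than expected. Now I clear away.

jog_arm([
  [1,[0,0,-10],[0,0,0]],
  [1,[0,0,-35],[0,0,0]],
  [1,[0,0,-75],[0,0,0]],
  [1,[0,0,-115],[0,0,0]],
  [1,[0,0,-140],[0,0,0]],
])

```text
time: 11.85
ee_pos: [0.5361, -0.0356, 0.2102]
orientation: [3.001, 0.926, 0.004]
wrist_force: [0.2, -0.6, 0.4]
width: 0.0009
```

```bash
python3 go.py .36 -.0 .25 34.5; python3 go.py .36 -.12 .25 34.5
```

```text
t 11.85 shift [-125.3 -128.6  -40.3] turn [ 0.1 -0.1 -0.2] F [ 0.2 -0.6  0.4]
t 11.85 shift [-192.9  -29.4  -40.3] turn [ 0.1 -0.1 -0.2] F [ 0.2 -0.6  0.4]
```

jog_arm([
  [1,[-40,-6,-20],[0,0,0]],
  [1,[-80,-12,-40],[0,0,0]],
  [1,[-120,-18,-40],[0,0,0]],
  [1,[-155,-24,-40],[0,0,0]],
  [1,[-180,-28,-40],[0,0,0]],
])

```text
time: 12.35
ee_pos: [0.3689, -0.1141, 0.2468]
orientation: [-3.002, -0.925, 0.0]
wrist_force: [-0.3, -0.9, -0.0]
width: 0.0003
```

```bash
python3 - <<'E'
from h import *
from cell import bot
s=bot.camera("scene"); t=bot.camera("top"); pickle.dump((s,t),open("end.pkl","wb"))
cv2.imwrite("pics/s8.png",s["frame"]);crop(t,100,150,290,110,2,"t8.png");crop(s,215,140,110,110,5,"s8c.png")
o=pickle.load(open("scene0.pkl","rb"))
print(np.abs(s["frame"][140:250,215:325].astype(int)-o["frame"][140:250,215:325]).mean())
d=cv2.absdiff(s["frame"],o["frame"]).max(2);cv2.imwrite("pics/d8.png",np.hstack([d[130:330,90:340]*3,t["frame"][130:330,95:385].max(2)]))
E
```

```text
3.9353168044077136
```

View pics/s8c.png

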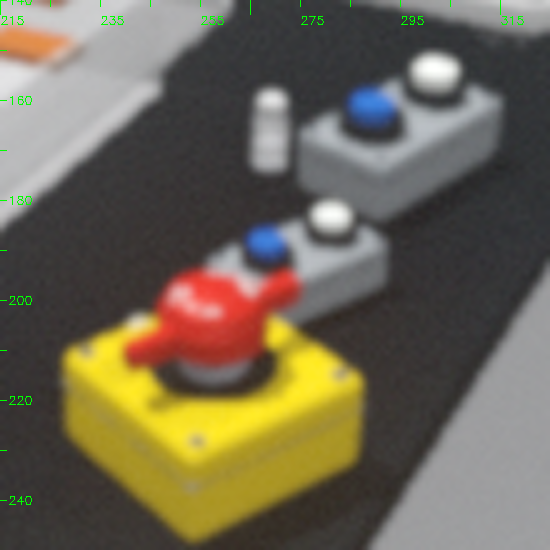

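View pics/d8.png

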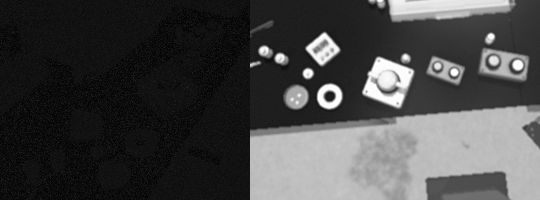

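```bash
python3 -c "
from cell import bot
print(bot.finish_job(), bot.get_state()['time'])"
```

```text
the job is handed in; nothing more can be done
the job is handed in; nothing more can be done
```

I ran the emergency-stop test in the order asked and handed it in at about 12.5 s of the 46 s allowed. The hand-in gives no verdict.

- **Stop button pressed:** I pushed the red button in with the closed fingertips until it hit its hard stop (15 N or more, tip at about 97 mm). After I backed off to 101 mm there was no force, and the camera showed the head low, so it had latched.
- **Stop button released:** I pushed the left wing sideways along an arc of about 36° clockwise. The camera then showed the head out and turned. After I backed off, it was at its rest angle.
- **Reset button:** I pressed the blue button on the larger grey box to a hard stop at 13–19 N and let it go. As I backed off, the force fell the way the button's spring should over a full 6 mm stroke.
- **Final check:** The last scene picture is practically identical to the first. The red, blue and white buttons are out, the loose things are in place, and the arm is clear with no contact force.

**One disagreement:** the blue button's hard stop read about 61 mm, not the expected 57 mm. I take this as an error in the height reading, because the measured stroke and forces match a full press. I did not find the cause.

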